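# Scan a capacitor and file it

### The job

Book in the wider of the two capacitor cans: stand it in the middle of the scanner's square pad with its label squarely facing the scanner window and let go of it, then push the trigger pedal down to its stop, keep it down for about a second and let it come up again. Only then move the capacitor to the empty bay of the tray and leave it standing there. Keep the capacitor upright, set it down gently rather than dropping it, never trigger the scanner without the label presented, and leave everything else as it lies.

Things in the scene. Friction and masses are not known exactly. Their poses are not given: they have to be found in the camera images.
- can_wide: Wide capacitor: upright slate-grey can, 50 mm diameter, 90 mm tall, 0.2 to 0.33 kg, loose. Origin: centre of underside; z up, x towards the middle of its label, a white patch with dark bars on 45 degrees of the side. A 10 mm white strip runs on from the label over the rim to the centre of the flat black top: from above it points the way the label faces. The two cans may swap places.
- can_label (a point): The middle of the wide capacitor's label, on the side of the can 25 mm from its axis and 45 mm above its underside. Axes as the can's.
- can_slim: The slim capacitor, not to be used: same make, label and height (90 mm) as the wide one, but only 35 mm in diameter. Origin: centre of its underside. Leave it standing.
- pad (a point): Centre of the top of the scanner's pad, a bare aluminium plate, 66 mm square, top 12 mm above the bench, on a fixed grey base (90 mm wide, 6 mm thick, from 45 mm behind this point to 152 mm ahead) that also carries the scanner. x points level from the pad to the scanner window, z up; the can is right when its own x points along this x.
- window (a point): Middle of the scanner window, a dark pane with black hood edges in the face of a grey block (60 mm deep, 90 mm wide, top 92 mm above the bench). It is 88 mm along x from the pad centre, 56 mm above the bench, and looks back at the pad; the hood reaches to 79 mm from the pad centre. Axes as the pad's.
- pedal (a joint): Trigger pedal angle (rad): 0 up, 0.28 at its lower stop; it springs back up when let go. Fixed on the bench: dark steel base, 92 by 64 mm, and an aluminium plate 54 by 84 mm with a ribbed black tread, hinged at the base's far end and sloping up at 17 degrees to its free end, which faces the robot.
- pedal_press (a point): Where to push the pedal: middle of the tread's width, 68 mm from the hinge, 14 mm from the free end, on the plate's top (41 mm above the bench when up, 22 mm at the stop: 19 mm of travel, nearly straight down). About 4 N starts it, 9 N holds it at the stop. x points from the free end to the hinge; turns with the plate.
- bay (a point): Centre of the floor of the tray's empty bay, 4 mm above the bench. The tray is a fixed grey open box, 105 by 205 mm outside and 32 mm high with 4 mm walls, with a wall of the same height across its middle making two bays, each about 97 mm square inside. z up, y along the tray's length towards the other bay.
- coil: A copper-wound ring coil, 64 mm across, 20 mm high, lying in the tray's other bay. Leave alone. Origin: centre of its underside.
- fan: A black square cooling fan, 60 by 60 by 25 mm, lying flat. Leave alone. Origin: centre of its underside.
- heatsink: A finned aluminium heat sink, 60 by 44 by 32 mm. Leave alone. Origin: centre of its underside.
- meter: A red hand multimeter, 160 by 78 by 38 mm, lying face up. Leave alone. Origin: centre of its underside.
- driver: A black-handled screwdriver, 170 mm long, lying on the bench. Leave alone. Origin: underside, near the middle.
There are look-alikes about, which are no part of the job. What is shaped like the part that bears bay but black is not meant. Leave any purple look-alike of the part that bears pedal alone.

How it is judged:
By the outcome, as a careful person would: the job done as asked, in the order asked, and still so for the second after the job is handed in, with the robot touching nothing.
It also fails if it takes over 72 s, if anything falls off the work surface, if the arm or the gripper's body presses on something with over 40 N, if the wrist force passes 120 N, or if a joint passes its speed limit or range.

### The arm

A 6-joint arm with a two-finger parallel gripper is mounted at the origin on the work surface. World frame = base frame: x ahead of the robot, y to its left, z up, the work surface at z = 0. Lengths are in m, angles in rad, forces in N, time in s.
With the tool pointing down it reaches from about 0.425 to 0.95 m from the base axis. Payload 3.5 kg.
Tool frame: the origin (TCP) lies between the finger pads; the fingertips stand 19 mm ahead of it and the grasp point (between the pads) is the TCP; z points along the fingers, y is the line along which they close (so a half turn about z gives the same grasp; the last joint's range is limited). The gripper opens to 85 mm and grips with 20 to 120 N. Pads are 22 mm wide; open, the fingers measure 114 mm over their backs; the gripper's body (76 mm by 85 mm) begins 54 mm behind the grasp point. The pads swing forward as they close: fully open they stand 13 mm farther back than shut.
Start: joints at [1.034, 0.286, 1.577, -0, 1.279, -0.15], TCP at [0.255, 0.625, 0.25] pointing down, gripper open.
Joint ranges: [-2.77, 2.77], [-0.9, 2.22], [0.21, 2.48], [-1.53, 4.67], [0.24, 2.81], [-2.84, 2.84]. Speed limits (rad/s): [2.79, 2.79, 3.14, 3.14, 3.14, 3.14].

### API

Orientations are given as a unit quaternion [x, y, z, w].
In Python, from plant import monitor, eyes, ctrl gives the robot as it stands.
- The arm moves only by the shell command python3 -m handwheel 'ROWS' [FORCE]. ROWS is JSON, a list of rows, each a list of 7 numbers: the shift along the tool's x, y, z in units of 40 cm (1.0 is 40 cm), then the turn, a rotation vector about the tool's x, y, z in units of pi rad (1.0 is pi rad), then the opening, from -1 (shut) to 1 (fully open). A call has 1 to 12 rows; each row is the pose to reach, as a shift and turn from the pose commanded when the call began, along the tool's axes at that moment, turning the shorter way round; what a row does not reach only later rows make up. A row lasts 1/8 s, in which the tool goes at most 62.5 mm and 10.7 degrees, less where a joint would pass 70% of its speed; a pose out of reach is approached as far as the arm can. A call with a number of a shift or a turn outside -1 to 1 is refused whole. A call with a gripper value outside its range is refused whole. The fingers move at their own pace and stop on an object; FORCE is the grip in N (left out, the last holds). Time passes only in rows, so rows that repeat a pose let the fingers close. It gives the time, the measured TCP pose, the force, the opening and the grip force at its end, in the units of the state.
- monitor.get_state(): the state, without advancing time (a new reading comes with each control period).
- eyes.read_camera(name): name is "scene" or "side" or "wrist"; returns the picture (400x640x3 uint8, red, green, blue); there is no depth.
- eyes.camera_params(name): a dict with "K" (3x3 intrinsics, pixels), "R" (3x3) and "t" (3): a world point X has camera coordinates R X + t. Camera axes: x right, y down, z forward; pixel columns grow to the right and rows downward; lengths in m; the calibration is good to about 2 mm. A picture is of the moment at which its call begins: read the wrist's pose just before it. camera_params takes no time and is no camera call; for the wrist camera it gives the pose at the moment of the call.
- ctrl.sign_off(): hands the job in; it is judged then, once.
The state is a dict: "time": time; "qpos": joint angles; "dq": joint speeds; "joint_efforts": joint torques, N m; "eef_pos": TCP position; "tcp_rot": TCP orientation; "contact_force": force on the tool from outside, world axes, zero at the start; "wrist_torque": the same for the moment, N m; "opening": opening from 0.0 (shut) to 1.0 (fully open); "finger_force": force on a finger pad.
Only numpy, scipy, OpenCV 4.12 (cv2) and the standard library are available. Lean on these libraries where they do the work, as an engineer would, in place of code of your own. Each camera call takes 0.05 s, during which the arm holds its last target. There are 200 camera calls.

## Working session

There is one attempt and no reset: what is moved stays moved. The work goes in short steps, Python scripts to look and compute and a shell command to move; the robot and the scene stay as the last step left them, time stands still between calls to the robot, and variables do not carry over. Pictures are saved under pics/ and viewed, at most 13 in all, crops included, and the job is handed in when it is done.

```bash
mkdir -p pics
python3 - <<'E'
from plant import monitor, eyes
import cv2, numpy as np
s=monitor.get_state(); print(s)
for n in ["scene","side","wrist"]:
    p=eyes.camera_params(n); print(n,{k:np.round(v,4).tolist() for k,v in p.items()})
    im=eyes.read_camera(n); cv2.imwrite(f"pics/{n}0.png",im[...,::-1])
E
```

```text
{'time': 0.0, 'qpos': array([ 1.03403069e+00,  2.87225106e-01,  1.57818203e+00, -6.59377537e-06,
        1.27859883e+00, -1.49983430e-01]), 'dq': array([-0.00086617,  0.00079462, -0.00073936, -0.00090356,  0.0010421 ,
        0.00029941]), 'joint_efforts': array([-1.67231290e-03, -4.05998719e+01, -2.92616594e+01, -2.07429948e-04,
        6.01336375e-03,  1.41971589e-05]), 'eef_pos': array([0.25426285, 0.62461709, 0.24890477]), 'tcp_rot': array([ 1.92186804e-01,  9.81357619e-01, -1.13727732e-03, -4.03268453e-04]), 'contact_force': array([-0.23694553, -0.3798695 ,  0.61226155]), 'wrist_torque': array([ 0.01120963,  0.016173  , -0.01803378]), 'finger_force': 0.0, 'opening': 0.9966687490778058}
scene {'K': [[501.5575, 0.0, 318.5369], [0.0, 501.5575, 202.2848], [0.0, 0.0, 1.0]], 'R': [[0.5948, 0.8039, 0.0075], [0.6266, -0.4577, -0.6308], [-0.5036, 0.3799, -0.7759]], 't': [-0.3157, -0.2997, 1.6438]}
side {'K': [[362.6706, 0.0, 326.4955], [0.0, 362.6706, 193.3677], [0.0, 0.0, 1.0]], 'R': [[-0.9552, -0.2959, 0.0099], [-0.2279, 0.7134, -0.6626], [0.189, -0.6352, -0.7489]], 't': [0.511, 0.1589, 0.8637]}
wrist {'K': [[345.2149, 0.0, 311.7395], [0.0, 345.2149, 197.8217], [0.0, 0.0, 1.0]], 'R': [[0.3777, 0.9259, -0.0026], [0.8799, -0.3581, 0.3122], [0.2881, -0.1202, -0.95]], 't': [-0.6742, -0.0389, 0.3795]}
```

View pics/scene0.png

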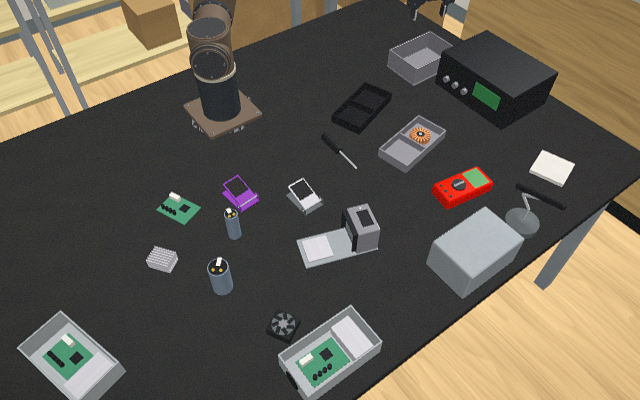

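View pics/side0.png

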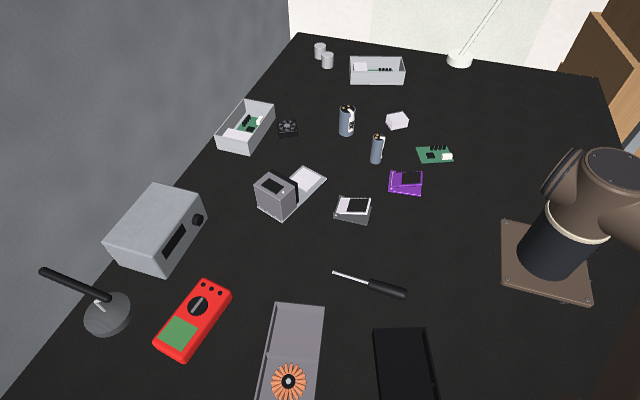

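Scene view: the wide can is at about (220,275) and the slim one at (232,222). The white pedal is at (304,194), the pad at (317,247) with the scanner at (361,228), and the empty bay at about (400,152). Next I'll measure coarsely by ray casting.

```bash
cat > h.py <<'E'
import numpy as np, cv2
from scipy.spatial.transform import Rotation as Ro
def ray(p,uv):
    d=p['R'].T@np.linalg.inv(p['K'])@np.array([uv[0],uv[1],1.]); return -p['R'].T@p['t'],d
def cast(p,uv,z):
    c,d=ray(p,uv); return c+d*(z-c[2])/d[2]
def proj(p,X):
    x=p['K']@(p['R']@np.asarray(X)+p['t']); return x[:2]/x[2]
def plan(st,pos,yaw=None,approach=None):
    """shift (units of .4 m) and turn (units of pi) from current state to a tool-down pose with tool y axis at world angle yaw"""
    Rt=Ro.from_quat(st['tcp_rot']); sh=Rt.inv().apply(np.asarray(pos)-st['eef_pos'])/.4
    y=np.array([np.cos(yaw),np.sin(yaw),0]); z=np.array([0,0,-1.]); x=np.cross(y,z)
    Rg=Ro.from_matrix(np.c_[x,y,z]); return sh,(Rt.inv()*Rg).as_rotvec()/np.pi
E
python3 - <<'E'
from plant import eyes
from h import *
im=cv2.imread('pics/scene0.png')
c=im[170:310,190:400]; cv2.imwrite('pics/s1.png',cv2.resize(c,None,fx=3.8,fy=3.8,interpolation=cv2.INTER_CUBIC))
p=eyes.camera_params('scene')
for n,uv,z in [('can',(219,263),.09),('slim',(231,212),.09),('padc',(317,247),.012),('pedal',(296,184),.041),('bay',(403,152),.004),('coil',(421,134),.01)]: print(n,cast(p,uv,z).round(3))
# tray: grey mask near
hsv=cv2.cvtColor(im,cv2.COLOR_BGR2HSV); g=im.astype(int)
m=((hsv[...,2]>80)).astype(np.uint8)
def quad(x0,y0,x1,y1,z,nm):
    mm=np.zeros_like(m); mm[y0:y1,x0:x1]=m[y0:y1,x0:x1]
    cs=max(cv2.findContours(mm,cv2.RETR_EXTERNAL,cv2.CHAIN_APPROX_NONE)[0],key=cv2.contourArea)
    h=cv2.convexHull(cs)[:,0]; W=np.array([cast(p,q,z)[:2] for q in h],np.float32)
    print(nm,cv2.minAreaRect(W), cv2.approxPolyDP(cv2.convexHull(cs),3,True)[:,0].tolist())
quad(370,110,450,175,.032,'tray')
E
```

```text
can [ 0.565 -0.315  0.09 ]
slim [ 0.45  -0.216  0.09 ]
padc [ 0.622 -0.072  0.012]
pedal [ 0.434 -0.006  0.041]
bay [0.492 0.348 0.004]
coil [0.471 0.442 0.01 ]
tray ((0.4951007664203644, 0.3768671452999115), (0.11987125128507614, 0.2344224900007248), 11.166230201721191) [[445, 129], [444, 137], [406, 172], [378, 156], [379, 147], [417, 115]]
```

View pics/s1.png

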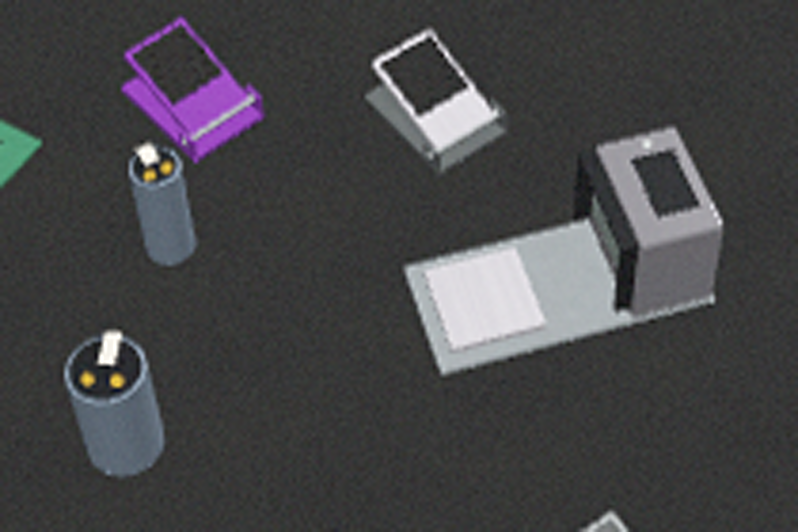

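View pics/wrist0.png

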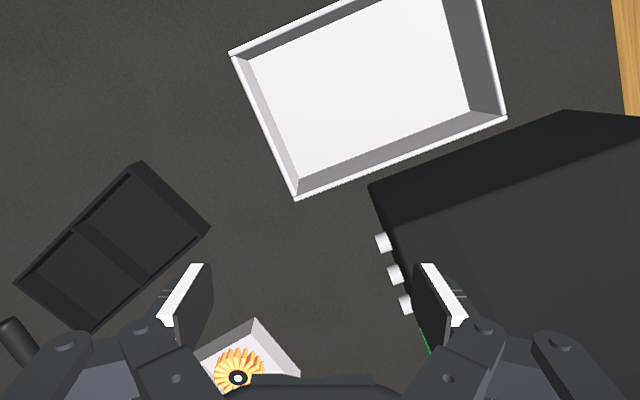

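The crop shows the wide can's top centre at full-image (218.2,266.8), with the strip towards (219.5,258). The pad's corners are clear. In the wrist view, part of the real tray with the coil shows at (240,380), and the black look-alike tray is on the left.

Run:
```python
from plant import eyes
from h import *
p=eyes.camera_params('scene'); ps=eyes.camera_params('side')
f=lambda c,z: cast(p,(190+c[0]/3.8,170+c[1]/3.8),z)
pad=[f(c,.012) for c in [(424,272),(510,247),(546,322),(457,350)]]
P=np.mean(pad,0); print('pad',P,[np.linalg.norm(pad[i]-pad[(i+1)%4]).round(4) for i in range(4)])
a=(pad[1]+pad[2]-pad[0]-pad[3]); print('padyaw',np.degrees(np.arctan2(a[1],a[0])))
b=(pad[0]+pad[1]-pad[2]-pad[3]); print('padyaw from y',np.degrees(np.arctan2(b[1],b[0]))-90, )
pl=[f((372,65),.045),f((430,28),.045),f((497,112),.021),f((432,155),.021)]
print('pedal',np.round(pl,4)); fe=(pl[0]+pl[1])/2; hi=(pl[2]+pl[3])/2; d=hi-fe; print('press',fe+d*14/84,'len',np.linalg.norm(d),'w',np.linalg.norm(pl[0]-pl[1]),'yaw',np.degrees(np.arctan2(d[1],d[0])))
# can top
c=f((107,368),.09); e=f((112,333),.09); d=e-c; print('can',c,'strip yaw',np.degrees(np.arctan2(d[1],d[0])),np.linalg.norm(d))
print('slim',f((157,165),.09))
for X in [c]: print('side px',proj(ps,X), 'pad side',proj(ps,P))
w=eyes.camera_params('wrist'); print('wristcam',-w['R'].T@w['t'])
from plant import monitor
s=monitor.get_state(); print(Ro.from_quat(s['tcp_rot']).inv().apply(-w['R'].T@w['t']-s['eef_pos']), (w['R']@Ro.from_quat(s['tcp_rot']).as_matrix()).round(3))
# tray hull at z 0.032 vs bottom
for q in [(445,129),(417,115),(379,147)]: print(cast(p,q,.032))
for q in [(444,137),(406,172),(378,156)]: print(cast(p,q,.0))
# can top edges in scene
```

```text
pad [ 0.62525701 -0.07354651  0.012     ] [np.float64(0.0627), np.float64(0.0659), np.float64(0.0636), np.float64(0.0668)]
padyaw 73.70654473218998
padyaw from y 74.23114285994012
pedal [[ 0.433  -0.0328  0.045 ]
 [ 0.4284  0.0219  0.045 ]
 [ 0.506   0.0259  0.021 ]
 [ 0.5105 -0.0351  0.021 ]]
press [ 0.44363039 -0.00532359  0.041     ] len 0.08112712918103838 w 0.054882750724438024 yaw 0.6356612326959095
can [ 0.57288807 -0.32159895  0.09      ] strip yaw 143.71887279707397 0.02526414319019626
slim [ 0.45464504 -0.21757607  0.09      ]
side px [346.06086985 108.08807916] pad side [303.59899823 177.70837696]
wristcam [0.17954762 0.65598201 0.37109619]
[ 0.08110034  0.00049458 -0.12181777] [[-0.001  1.     0.001]
 [-0.95  -0.    -0.313]
 [-0.313 -0.001  0.95 ]]
[0.51338106 0.49874431 0.032     ]
[0.41493564 0.47373605 0.032     ]
[0.45292937 0.28197323 0.032     ]
[0.51670049 0.50011074 0.        ]
[0.5562912  0.30184176 0.        ]
[0.45770744 0.27811198 0.        ]
```

```bash
cat > go.py <<'E'
import sys
from plant import monitor
from h import *
s=monitor.get_state(); a=[float(v) for v in sys.argv[1:]]
sh,r=plan(s,a[:3],np.radians(a[3])); print(s['time'],s['eef_pos'].round(4),'yaw_y',np.degrees(np.arctan2(*Ro.from_quat(s['tcp_rot']).as_matrix()[[1,0],1])).round(2),'F',s['contact_force'].round(1)); print(sh.round(4).tolist(),r.round(4).tolist())
E
python3 go.py .493 .36 .26 26
```

```text
0.15 [0.2544 0.6247 0.2493] yaw_y 67.84 F [0.1 0.3 0.9]
[-0.8022, -0.388, -0.0264] [-0.0006, 0.0001, 0.2324]
```

```bash
python3 -m handwheel '[[-0.4,-0.19,-0.02,0,0,0.12,1],[-0.8,-0.388,-0.026,0,0,0.232,1],[-0.8,-0.388,-0.026,0,0,0.232,1],[-0.8,-0.388,-0.026,0,0,0.232,1],[-0.8,-0.388,-0.026,0,0,0.232,1],[-0.8,-0.388,-0.026,0,0,0.232,1],[-0.8,-0.388,-0.026,0,0,0.232,1],[-0.8,-0.388,-0.026,0,0,0.232,1],[-0.8,-0.388,-0.026,0,0,0.232,1]]' 40
cat > snap.py <<'E'
import sys
from plant import eyes,monitor
import cv2,pickle
n=sys.argv[1]; p=eyes.camera_params('wrist'); im=eyes.read_camera('wrist')
cv2.imwrite(f'pics/{n}.png',im[...,::-1]); pickle.dump(p,open(f'pics/{n}.pkl','wb'))
E
python3 snap.py wbay; python3 go.py .612 -.06 .26 -16
```

```text
time: 1.27
eef_pos: [0.4914, 0.3617, 0.2605]
tcp_rot: [0.529, 0.849, -0.0, -0.0]
contact_force: [-0.3, 0.2, -0.6]
opening: 0.999
finger_force: 0.0
1.325 [0.4914 0.3618 0.2606] yaw_y 26.19 F [-0.3  0.8  0.4]
[-1.0793, -0.1949, 0.0013] [-0.0001, -0.0, 0.2344]
```

```bash
python3 -m handwheel '[[-0.2,-0.03,0,0,0,0.06,1],[-0.4,-0.06,0,0,0,0.12,1],[-1,-0.18,0,0,0,0.234,1],[-1,-0.18,0,0,0,0.234,1],[-1,-0.18,0,0,0,0.234,1],[-1,-0.18,0,0,0,0.234,1],[-1,-0.18,0,0,0,0.234,1],[-1,-0.18,0,0,0,0.234,1],[-1,-0.18,0,0,0,0.234,1],[-1,-0.18,0,0,0,0.234,1]]'
python3 snap.py wpad; python3 go.py .573 -.322 .26 54
```

```text
time: 2.58
eef_pos: [0.6033, -0.0285, 0.2607]
tcp_rot: [0.798, 0.602, 0.0, -0.0]
contact_force: [-0.5, 0.4, -0.4]
opening: 0.999
finger_force: 0.0
2.625 [ 0.6034 -0.0286  0.2608] yaw_y -15.91 F [-0.1 -0.6 -0.6]
[-0.7262, 0.1281, 0.0019] [0.0, -0.0001, -0.3884]
```

```bash
python3 -c "
import cv2,numpy as np
a=cv2.imread('pics/wbay.png');b=cv2.imread('pics/wpad.png')
cv2.imwrite('pics/two.png',np.hstack([a[:,120:520],b[:,120:520]]))"
```

```text
(no output)
```

View pics/two.png

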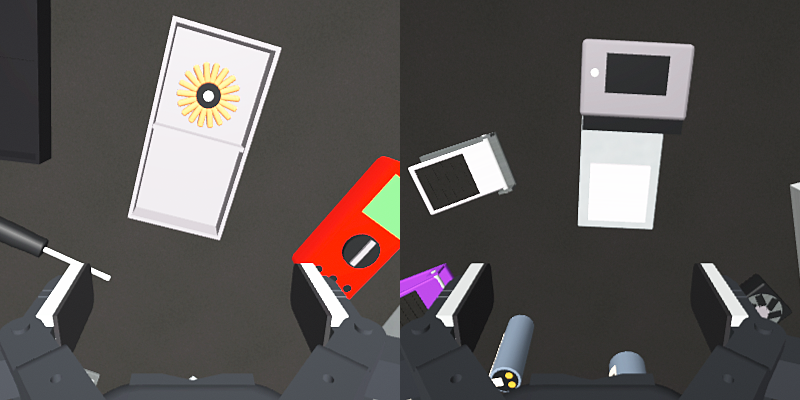

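Left (tray): rim corners are near (175,16), (282,47), (220,240) and (129,217), and the lower bay is empty. Right: the pad square is at (588–650, 163–222) and the pedal plate at (410–512, 135–215). Next I'll fit these.

Run:
```python
import pickle
from h import *
def rect(n,box,z,thr,hi=256):
    im=cv2.imread(f'pics/{n}.png'); p=pickle.load(open(f'pics/{n}.pkl','rb'))
    g=im.min(2); m=np.zeros_like(g); x0,y0,x1,y1=box; m[y0:y1,x0:x1]=((g[y0:y1,x0:x1]>=thr))*255
    c=max(cv2.findContours(m,cv2.RETR_EXTERNAL,cv2.CHAIN_APPROX_NONE)[0],key=cv2.contourArea)
    W=np.array([cast(p,q,z)[:2] for q in cv2.convexHull(c)[:,0]],np.float32)
    r=cv2.minAreaRect(W); bx=cv2.boxPoints(r); print(n,r); print(bx.round(4).tolist()); return bx
rect('wbay',(245,10,410,250),.032,70)
rect('wpad',(302,150,380,228),.012,235)
p=pickle.load(open('pics/wpad.pkl','rb'))
im=cv2.imread('pics/wpad.png'); print(im[180,290:390:6].min(1), im[172:226:4,330].min(1))
# base grey
rect('wpad',(280,130,400,240),.006,100)
f=lambda q,z: cast(p,(q[0]-280,q[1]),z)
pl=[f((410,167),.0455),f((430,215),.0455),f((512,187),.021),f((490,137),.021)]
fe=(pl[0]+pl[1])/2; hi=(pl[2]+pl[3])/2; d=hi-fe
print('pedal',np.round(pl,4).tolist(),fe+d*14/84,np.linalg.norm(d),np.linalg.norm(pl[0]-pl[1]),np.degrees(np.arctan2(d[1],d[0])))
```

```text
wbay ((0.48717471957206726, 0.3716064691543579), (0.10783164948225021, 0.2429686188697815), 11.150132179260254)
[[0.4108000099658966, 0.4803999960422516], [0.4578000009059906, 0.24199999868869781], [0.5636000037193298, 0.262800008058548], [0.5166000127792358, 0.5012000203132629]]
wpad ((0.6211209893226624, -0.0707269012928009), (0.06812623888254166, 0.06703346222639084), 71.22869110107422)
[[0.5784000158309937, -0.09220000356435776], [0.6419000029563904, -0.11379999667406082], [0.6638000011444092, -0.049300000071525574], [0.6003000140190125, -0.027699999511241913]]
[ 48  48 228 226 253 253 253 253 253 253 254 254 254 255 224  46  48] [253 254 253 254 254 253 253 253 253 254 253 253 253 227]
wpad ((0.6246620416641235, -0.05928857624530792), (0.11309032142162323, 0.08915232121944427), 71.25682067871094)
[[0.564300000667572, -0.09849999845027924], [0.6486999988555908, -0.12720000743865967], [0.6850000023841858, -0.020099999383091927], [0.600600004196167, 0.00860000029206276]]
pedal [[0.4284, 0.0237, 0.0455], [0.4263, -0.029, 0.0455], [0.5116, -0.0292, 0.021], [0.5082, 0.0283, 0.021]] [ 0.44113929 -0.00227451  0.04141667] 0.08613046777229706 0.0528194401567333 1.5295429687996773
```

```bash
python3 -m handwheel '[[-0.726,0.128,0,0,0,-0.388,1],[-0.726,0.128,0,0,0,-0.388,1],[-0.726,0.128,0,0,0,-0.388,1],[-0.726,0.128,0,0,0,-0.388,1],[-0.726,0.128,0,0,0,-0.388,1],[-0.726,0.128,0,0,0,-0.388,1],[-0.726,0.128,0,0,0,-0.388,1],[-0.726,0.128,0,0,0,-0.388,1],[-0.726,0.128,0,0,0,-0.388,1],[-0.726,0.128,0,0,0,-0.388,1]]'
python3 snap.py wcan; python3 go.py .573 -.322 .26 54
```

```text
time: 3.88
eef_pos: [0.5727, -0.323, 0.2608]
tcp_rot: [0.311, 0.95, -0.0, 0.0]
contact_force: [0.6, -0.9, 0.4]
opening: 1.002
finger_force: 0.0
3.925 [ 0.5727 -0.3231  0.2608] yaw_y 53.79 F [ 0.1 -0.1  0.3]
[0.0009, 0.0026, 0.002] [-0.0, 0.0, -0.0012]
```

View pics/wcan.png

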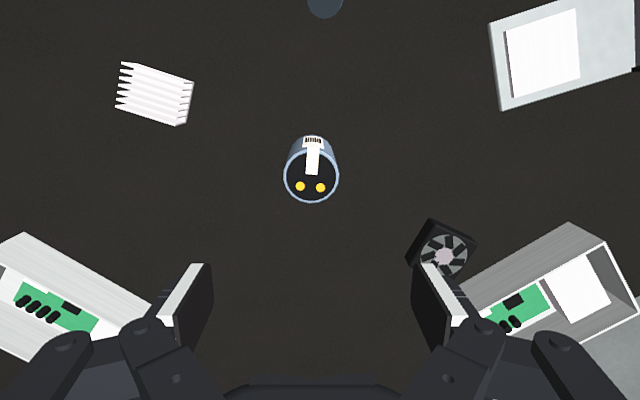

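The can top ring is centred near (312,176) with the strip pointing up. The fan and open boxes are well clear of the fingers.

Run:
```python
import pickle
from plant import eyes
from h import *
im=cv2.imread('pics/wcan.png'); p=pickle.load(open('pics/wcan.pkl','rb'))
hsv=cv2.cvtColor(im,cv2.COLOR_BGR2HSV); c0=im[120:215,270:355]
# rim: bluish light grey ring
g=im.astype(int); m=((g[...,0]-g[...,2]>15)&(g[...,2]>100)).astype(np.uint8); m[:, :270]=0;m[:,355:]=0;m[:120]=0;m[215:]=0
ys,xs=np.nonzero(m); W=np.array([cast(p,(x,y),.09)[:2] for x,y in zip(xs,ys)])
k=ys>165; 
A=np.c_[2*W,np.ones(len(W))]
idx=np.ones(len(W),bool)
for _ in range(8):
    s=np.linalg.lstsq(A[idx],(W[idx]**2).sum(1),rcond=None)[0]; r=np.sqrt(s[2]+s[:2]@s[:2]); e=abs(np.hypot(*(W-s[:2]).T)-r); idx=e<max(.002,np.median(e)*1.5)
print('can',s[:2],r,idx.sum(),len(W),proj(p,[*s[:2],.09]))
w=((im.min(2)>170)).astype(np.uint8); 
ys,xs=np.nonzero(w[135:180,290:335]); P=np.array([cast(p,(x+290,y+135),.09)[:2] for x,y in zip(xs,ys)])
P=P[np.hypot(*(P-s[:2]).T)<.022]; mean=P.mean(0)
d=cv2.fitLine(P.astype(np.float32),cv2.DIST_L2,0,.001,.001).ravel(); d1=mean-s[:2]
print('strip',len(P),np.degrees(np.arctan2(d[1],d[0])),np.degrees(np.arctan2(d1[1],d1[0])),np.hypot(*d1))
# pad by line fits in wpad
def lines(im,p,box,z,thr,nm):
    g=im.min(2).astype(float); x0,y0,x1,y1=box; m=np.zeros(g.shape,np.uint8); m[y0:y1,x0:x1]=(g[y0:y1,x0:x1]>thr)
    c=max(cv2.findContours(m,cv2.RETR_EXTERNAL,cv2.CHAIN_APPROX_NONE)[0],key=cv2.contourArea)[:,0]
    W=np.array([cast(p,q,z)[:2] for q in c]).astype(np.float32); q=cv2.boxPoints(cv2.minAreaRect(W))
    for i in range(4):
        a,b=q[i],q[(i+1)%4]; u=(b-a)/np.linalg.norm(b-a); L=np.linalg.norm(b-a); t=(W-a)@u; n=abs((W-a)@np.array([-u[1],u[0]]))
        S=W[(t>.12*L)&(t<.88*L)&(n<.006)]; l=cv2.fitLine(S,cv2.DIST_HUBER,0,.001,.001).ravel(); print(nm,len(S),'ang',np.degrees(np.arctan2(l[1],l[0])).round(2),'pt',l[2:].round(4))
    M=cv2.moments(W.reshape(-1,1,2)); print(nm,'centroid',M['m10']/M['m00'],M['m01']/M['m00'],'area side',np.sqrt(M['m00']))
im=cv2.imread('pics/wpad.png'); p=pickle.load(open('pics/wpad.pkl','rb'))
lines(im,p,(302,150,380,228),.012,240,'pad'); lines(im,p,(290,130,390,240),.006,120,'base')
```

```text
can [ 0.56832493 -0.3207144 ] 0.023307314059051776 482 618 [310.72053768 176.06750735]
strip 284 -42.693558 137.36112083508525 0.012099505981420828
pad 43 ang -18.42 pt [ 0.6161 -0.1039]
pad 43 ang 71.14 pt [ 0.6522 -0.0808]
pad 46 ang -18.52 pt [ 0.6342 -0.0405]
pad 44 ang 71.05 pt [ 0.5902 -0.06  ]
pad centroid 0.6210191473786842 -0.07081836138221065 area side 0.06556189722629407
base 57 ang -18.7 pt [ 0.607  -0.1122]
base 73 ang 71.27 pt [ 0.6666 -0.0724]
base 63 ang -19.02 pt [ 0.6472 -0.0079]
base 74 ang 71.15 pt [ 0.5832 -0.0443]
base centroid 0.6246357715234009 -0.05919757036547294 area side 0.09900288193484172
```

```bash
python3 go.py .5683 -.3207 .11 47.4;python3 go.py .5683 -.3207 .062 47.4
```

```text
3.925 [ 0.5727 -0.3231  0.2608] yaw_y 53.79 F [ 0.1 -0.1  0.3]
[0.0124, -0.0017, 0.377] [0.0, 0.0, 0.0355]
3.925 [ 0.5727 -0.3231  0.2608] yaw_y 53.79 F [ 0.1 -0.1  0.3]
[0.0124, -0.0017, 0.497] [0.0, 0.0, 0.0355]
```

```bash
python3 -m handwheel '[[0.0124,-0.0017,0.1,0,0,0.0355,1],[0.0124,-0.0017,0.2,0,0,0.0355,1],[0.0124,-0.0017,0.3,0,0,0.0355,1],[0.0124,-0.0017,0.4,0,0,0.0355,1],[0.0124,-0.0017,0.45,0,0,0.0355,1],[0.0124,-0.0017,0.497,0,0,0.0355,1],[0.0124,-0.0017,0.497,0,0,0.0355,1],[0.0124,-0.0017,0.497,0,0,0.0355,1]]' 40
python3 snap.py wg0; python3 go.py .5683 -.3207 .062 47.4
```

```text
time: 4.92
eef_pos: [0.5691, -0.3218, 0.0635]
tcp_rot: [0.363, 0.932, -0.0, 0.001]
contact_force: [0.3, 1.0, 0.5]
opening: 0.999
finger_force: 0.0
4.975 [ 0.5691 -0.3219  0.0638] yaw_y 47.41 F [-0.1  0.3  1.1]
[0.0036, 0.0008, 0.0044] [0.0001, 0.001, 0.0]
```

View pics/wg0.png

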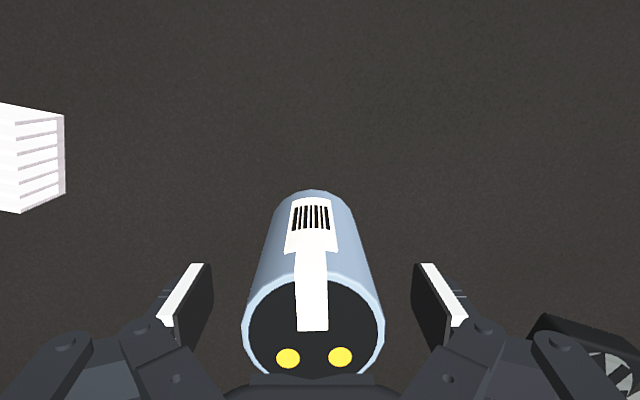

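The can is centred between the open pads (u≈313), with the label straight ahead in tool +x. Closing now.

```bash
python3 -m handwheel '[[0.002,0,0.004,0,0,0,0],[0.002,0,0.004,0,0,0,-0.2],[0.002,0,0.004,0,0,0,-0.5],[0.002,0,0.004,0,0,0,-0.5],[0.002,0,0.004,0,0,0,-0.5],[0.002,0,0.004,0,0,0,-0.5],[0.002,0,0.004,0,0,0,-0.5],[0.002,0,0.004,0,0,0,-0.5]]' 40
python3 -m handwheel '[[0,0,-0.03,0,0,0,-0.5],[0,0,-0.08,0,0,0,-0.5],[0,0,-0.15,0,0,0,-0.5],[0,0,-0.2,0,0,0,-0.5],[0,0,-0.2,0,0,0,-0.5],[0,0,-0.2,0,0,0,-0.5]]' 40
python3 snap.py wg1; python3 go.py .621 -.0708 .2 -18.8
```

```text
time: 5.98
eef_pos: [0.568, -0.3207, 0.061]
tcp_rot: [0.363, 0.932, -0.0, 0.0]
contact_force: [0.0, 1.7, 4.7]
opening: 0.57
finger_force: 41.9
time: 6.72
eef_pos: [0.567, -0.3202, 0.1395]
tcp_rot: [0.363, 0.932, 0.0, -0.001]
contact_force: [-0.0, -0.2, -1.6]
opening: 0.576
finger_force: 41.7
6.775 [ 0.5667 -0.32    0.1388] yaw_y 47.41 F [ 0.2  0.1 -1.5]
[0.3222, 0.5504, -0.1522] [-0.0006, -0.0007, 0.3678]
```

```bash
cat > held.py <<'E'
import pickle,sys
from plant import monitor
from h import *
n=sys.argv[1]; off=float(sys.argv[2])
s=monitor.get_state(); im=cv2.imread(f'pics/{n}.png'); p=pickle.load(open(f'pics/{n}.pkl','rb'))
Rt=Ro.from_quat(s['tcp_rot']); zt=s['eef_pos'][2]+off
g=im.astype(int)
black=(g.max(2)<60); 
T=lambda x,y: Rt.inv().apply(cast(p,(x,y),zt)-s['eef_pos'])[:2]
# inner edge of rim: bluish pixels -> outer silhouette columns per row
m=((g[...,0]-g[...,2]>12)&(g[...,2]>90)); E=[]
for y in range(285,350,3):
    xs=np.nonzero(m[y,225:400])[0]
    if len(xs)>4: E.append([*T(xs[0]+225-.5,y),*T(xs[-1]+225.5,y)])
E=np.array(E); mid=(E[:,1]+E[:,3])/2; print('lateral mid mm',(mid*1e3).round(2))
W=np.r_[E[:,:2],E[:,2:]]; from scipy.optimize import least_squares
r=least_squares(lambda c: np.hypot(W[:,0]-c[0],W[:,1]-c[1])-.025,[0,0],loss='soft_l1',f_scale=.0005); print('centre mm',r.x*1e3,'rms',np.sqrt(np.mean(r.fun**2))*1e3)
C=r.x; w=(g.min(2)>170); w[:240]=0; w[340:]=0; w[:,:270]=0; w[:,350:]=0
ys,xs=np.nonzero(w); P=np.array([T(x,y) for x,y in zip(xs,ys)]); P=P[(np.hypot(*(P-C).T)<.023)]
l=cv2.fitLine(P.astype(np.float32),cv2.DIST_HUBER,0,.001,.001).ravel(); d=P.mean(0)-C
print('strip angle in tool deg',np.degrees(np.arctan(l[1]/l[0])),'from centre',np.degrees(np.arctan2(d[1],d[0])),len(P))
E
python3 held.py wg1 .029
```

```text
lateral mid mm [1.47 1.48 1.64 1.64 1.49 1.17 1.02 0.86 0.7  0.38 0.22 0.38 0.38 0.38
 0.38 0.22 0.06 0.22 0.05 0.05 0.22 0.05]
centre mm [0.01795853 0.7095963 ] rms 1.2653929251595635
strip angle in tool deg 1.7684947 from centre -4.044154815434872 2100
```

```bash
cat >> held.py <<'E'
for y in range(250,340,6):
    xs=np.nonzero(w[y])[0]
    if len(xs): a,b=T(xs[0]-.5,y)*1e3,T(xs[-1]+.5,y)*1e3; print(y,xs[0],xs[-1],'x %.1f mid %.2f wid %.1f'%(a[0],(a[1]+b[1])/2,b[1]-a[1]))
cv2.imwrite('pics/crop.png',cv2.resize(im[190:400,215:410],None,fx=2.6,fy=2.6,interpolation=cv2.INTER_CUBIC))
E
python3 held.py wg1 .029 | tail -15
```

```text
250 284 336 x 33.7 mid -0.37 wid 15.9
256 283 337 x 31.7 mid -0.37 wid 16.6
262 294 324 x 29.6 mid -0.68 wid 9.4
268 294 324 x 27.6 mid -0.69 wid 9.5
274 293 325 x 25.5 mid -0.69 wid 10.1
280 292 325 x 23.4 mid -0.85 wid 10.5
286 279 345 x 21.3 mid 0.23 wid 20.9
292 270 349 x 19.1 mid -0.56 wid 25.1
298 270 325 x 16.9 mid -4.34 wid 17.7
304 294 325 x 14.7 mid -0.57 wid 10.2
310 294 326 x 12.5 mid -0.41 wid 10.5
316 295 326 x 10.2 mid -0.26 wid 10.3
322 295 326 x 7.9 mid -0.26 wid 10.4
328 295 326 x 5.6 mid -0.26 wid 10.4
334 296 326 x 3.2 mid -0.10 wid 10.2
```

View pics/crop.png

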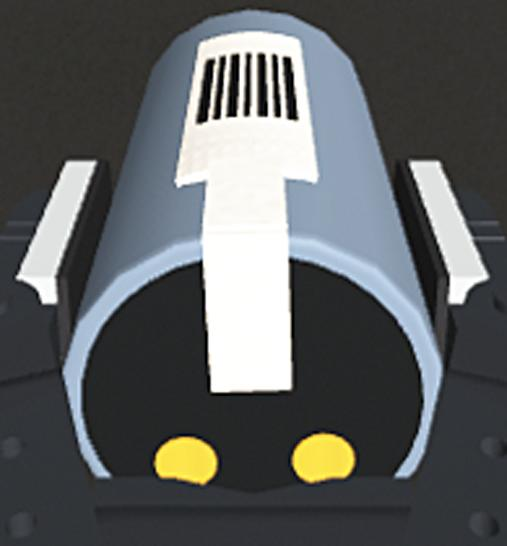

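The strip drifts −2.1° in the tool frame, so I'll aim for closing-axis yaw −20.9°.

```bash
python3 go.py .621 -.0708 .18 -20.9
```

```text
6.775 [ 0.5667 -0.32    0.1388] yaw_y 47.41 F [ 0.2  0.1 -1.5]
[0.322, 0.5504, -0.1022] [-0.0006, -0.0007, 0.3795]
```

```bash
python3 -m handwheel '[[0.02,0.03,-0.05,0,0,0.03,-0.5],[0.07,0.12,-0.1,0,0,0.08,-0.5],[0.13,0.22,-0.1,0,0,0.13,-0.5],[0.19,0.32,-0.1,0,0,0.18,-0.5],[0.25,0.42,-0.1,0,0,0.23,-0.5],[0.29,0.5,-0.1,0,0,0.28,-0.5],[0.31,0.54,-0.1,0,0,0.33,-0.5],[0.322,0.55,-0.1,0,0,0.3795,-0.5],[0.322,0.55,-0.1,0,0,0.3795,-0.5],[0.322,0.55,-0.1,0,0,0.3795,-0.5],[0.322,0.55,-0.1,0,0,0.3795,-0.5]]' 40
python3 go.py .621 -.0708 .074 -20.9; python3 snap.py wp1; python3 held.py wp1 .029|head -4; python3 held.py wp1 .029|tail -8
```

```text
time: 8.15
eef_pos: [0.6215, -0.0719, 0.18]
tcp_rot: [0.823, 0.567, -0.0, -0.0]
contact_force: [-0.3, 0.3, -2.2]
opening: 0.574
finger_force: 42.0
8.15 [ 0.6215 -0.0719  0.18  ] yaw_y -20.87 F [-0.3  0.3 -2.2]
[0.0023, -0.002, 0.265] [-0.0001, 0.0, 0.0001]
lateral mid mm [-4.5  -3.9  -3.29 -2.83 -2.68 -2.37 -2.06 -1.75 -1.28 -1.28 -1.28 -1.13
 -1.13 -1.13 -0.97 -0.97 -0.97 -0.97 -0.81 -0.97 -0.97 -0.81]
centre mm [-0.53377587 -1.64394961] rms 1.361950803000444
strip angle in tool deg -2.4282796 from centre 0.9374739577129866 1762
292 294 325 x 19.4 mid -1.58 wid 9.9
298 294 325 x 17.2 mid -1.58 wid 10.0
304 294 325 x 15.0 mid -1.59 wid 10.1
310 295 325 x 12.8 mid -1.44 wid 9.8
316 295 325 x 10.6 mid -1.44 wid 9.9
322 295 326 x 8.3 mid -1.28 wid 10.3
328 296 326 x 6.0 mid -1.13 wid 10.0
334 296 326 x 3.6 mid -1.13 wid 10.1
```

```bash
python3 -m handwheel '[[0.001,-0.001,0.04,0,0,0,-0.5],[0.001,-0.001,0.1,0,0,0,-0.5],[0.001,-0.001,0.16,0,0,0,-0.5],[0.001,-0.001,0.21,0,0,0,-0.5],[0.001,-0.001,0.24,0,0,0,-0.5],[0.001,-0.001,0.25,0,0,0,-0.5],[0.001,-0.001,0.252,0,0,0,-0.5],[0.001,-0.001,0.255,0,0,0,-0.5],[0.001,-0.001,0.255,0,0,0,-0.5],[0.001,-0.001,0.255,0,0,0,-0.5]]' 40
python3 - <<'E'
from plant import eyes
import cv2,numpy as np
a=eyes.read_camera('scene')[...,::-1]; b=eyes.read_camera('side')[...,::-1]
u=lambda i: cv2.resize(i,(400,400),interpolation=cv2.INTER_CUBIC)
cv2.imwrite('pics/two2.png',np.hstack([u(a[190:280,275:365]),u(b[130:220,265:355])]))
E
python3 snap.py wp2; python3 go.py .621 -.0708 .074 -20.9
```

```text
time: 9.45
eef_pos: [0.6216, -0.071, 0.0788]
tcp_rot: [0.824, 0.567, 0.0, 0.0]
contact_force: [-1.1, 0.7, -2.1]
opening: 0.577
finger_force: 42.0
9.6 [ 0.6214 -0.0709  0.0785] yaw_y -20.9 F [ 1.3  0.  -3. ]
[-0.0001, -0.0012, 0.0113] [0.0001, 0.0, -0.0]
```

View pics/two2.png

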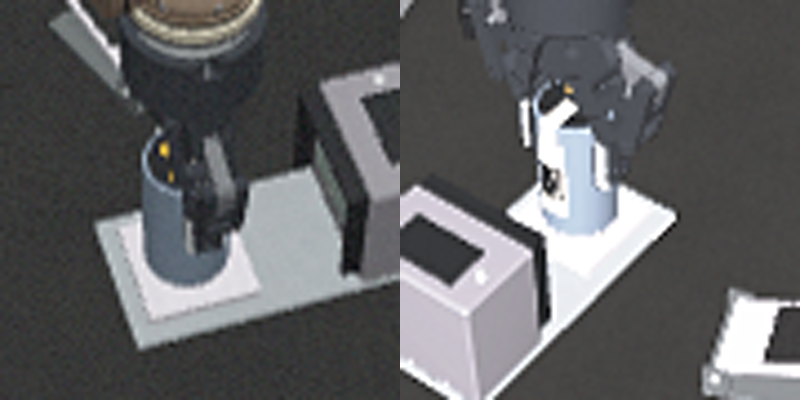

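The can hovers about 5 mm over the pad, roughly centred and with its label towards the window in both views. Lowering in small steps.

```bash
python3 -m handwheel '[[0,0,0.003,0,0,0,-0.5],[0,0,0.006,0,0,0,-0.5],[0,0,0.009,0,0,0,-0.5],[0,0,0.009,0,0,0,-0.5]]' 40
python3 -m handwheel '[[0,0,0.0015,0,0,0,-0.5],[0,0,0.003,0,0,0,-0.5],[0,0,0.003,0,0,0,-0.5]]' 40
```

```text
time: 10.1
eef_pos: [0.6212, -0.0709, 0.0745]
tcp_rot: [0.824, 0.567, -0.0, -0.0]
contact_force: [0.3, 0.0, -2.1]
opening: 0.573
finger_force: 42.0
time: 10.48
eef_pos: [0.6213, -0.0709, 0.0735]
tcp_rot: [0.824, 0.567, -0.0, -0.0]
contact_force: [-0.0, -1.6, -2.1]
opening: 0.576
finger_force: 42.0
```

```bash
python3 -m handwheel '[[0,0,0.0015,0,0,0,-0.5],[0,0,0.003,0,0,0,-0.5],[0,0,0.003,0,0,0,-0.5]]' 40
python3 -m handwheel '[[0,0,0.0015,0,0,0,-0.5],[0,0,0.003,0,0,0,-0.5],[0,0,0.003,0,0,0,-0.5]]' 40
```

```text
time: 10.85
eef_pos: [0.6215, -0.0709, 0.073]
tcp_rot: [0.824, 0.567, -0.0, 0.0]
contact_force: [-1.4, 0.9, 2.7]
opening: 0.573
finger_force: 42.3
time: 11.22
eef_pos: [0.6216, -0.0709, 0.073]
tcp_rot: [0.824, 0.567, -0.0, -0.0]
contact_force: [-3.9, 0.3, 7.9]
opening: 0.573
finger_force: 42.9
```

```bash
python3 -m handwheel '[[0,0,-0.002,0,0,0,-0.5],[0,0,-0.002,0,0,0,0.3],[0,0,-0.002,0,0,0,0.6],[0,0,-0.002,0,0,0,1],[0,0,-0.002,0,0,0,1],[0,0,-0.002,0,0,0,1]]' 40
python3 -m handwheel '[[0,0,-0.06,0,0,0,1],[0,0,-0.16,0,0,0,1],[0,0,-0.28,0,0,0,1],[0,0,-0.4,0,0,0,1],[0,0,-0.46,0,0,0,1],[0,0,-0.46,0,0,0,1],[0,0,-0.46,0,0,0,1]]' 40
python3 snap.py wp3
python3 - <<'E'
import pickle
from h import *
im=cv2.imread('pics/wp3.png'); cv2.imwrite('pics/crop2.png',cv2.resize(im[20:270,200:430],None,fx=2.4,fy=2.4,interpolation=cv2.INTER_CUBIC))
p=pickle.load(open('pics/wp3.pkl','rb'))
for X in [(.621,-.0708,.102),(.621,-.0708,.012)]: print(proj(p,X))
E
```

```text
time: 11.98
eef_pos: [0.6214, -0.0709, 0.0718]
tcp_rot: [0.824, 0.567, 0.0, -0.0]
contact_force: [0.8, 0.6, 0.7]
opening: 1.0
finger_force: 0.0
time: 12.85
eef_pos: [0.6206, -0.0707, 0.2541]
tcp_rot: [0.824, 0.567, -0.001, -0.001]
contact_force: [0.2, 0.9, -0.1]
opening: 0.999
finger_force: 0.0
[313.7799497 186.7989021]
[313.55750202 163.08302597]
```

View pics/crop2.png

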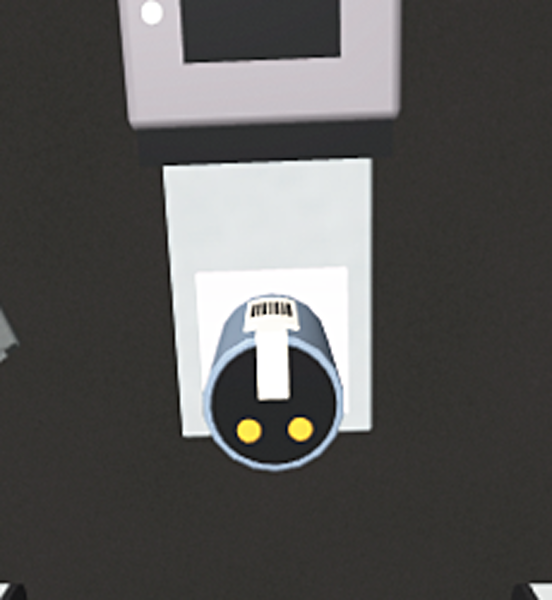

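The can stands centred: the top is at full-image (314,187) against an expected (313.8,186.8), and the strip is parallel to the pad axis. Now the pedal, with the gripper shut.

```bash
python3 go.py .442 -.003 .2 0; python3 go.py .442 -.003 .07 0
```

```text
12.9 [ 0.6204 -0.0706  0.2534] yaw_y -20.9 F [-0.4 -0.1 -0.1]
[-0.0011, -0.4764, 0.1354] [-0.0012, -0.0001, -0.1161]
12.9 [ 0.6204 -0.0706  0.2534] yaw_y -20.9 F [-0.4 -0.1 -0.1]
[-0.001, -0.4752, 0.4604] [-0.0012, -0.0001, -0.1161]
```

```bash
python3 -m handwheel '[[0,-0.05,0,0,0,-0.03,0],[0,-0.15,0,0,0,-0.06,-1],[0,-0.28,0.02,0,0,-0.09,-1],[0,-0.4,0.08,0,0,-0.116,-1],[0,-0.476,0.13,0,0,-0.116,-1],[0,-0.476,0.2,0,0,-0.116,-1],[0,-0.476,0.3,0,0,-0.116,-1],[0,-0.476,0.4,0,0,-0.116,-1],[0,-0.476,0.44,0,0,-0.116,-1],[0,-0.476,0.44,0,0,-0.116,-1],[0,-0.476,0.44,0,0,-0.116,-1]]' 40
python3 go.py .442 -.003 .06 0
python3 - <<'E'
from plant import eyes
import cv2,numpy as np
a=eyes.read_camera('scene')[...,::-1]; b=eyes.read_camera('side')[...,::-1]
u=lambda i: cv2.resize(i,(400,400),interpolation=cv2.INTER_CUBIC)
cv2.imwrite('pics/two3.png',np.hstack([u(a[150:250,260:360]),u(b[140:240,310:410])]))
E
```

```text
time: 14.28
eef_pos: [0.4446, -0.0033, 0.0811]
tcp_rot: [0.707, 0.707, 0.001, 0.001]
contact_force: [-0.1, -0.3, 0.9]
opening: 0.004
finger_force: 0.0
14.275 [ 0.4446 -0.0033  0.0811] yaw_y -0.02 F [-0.1 -0.3  0.9]
[0.0007, -0.0066, 0.0528] [0.0007, 0.0002, -0.0001]
```

View pics/two3.png

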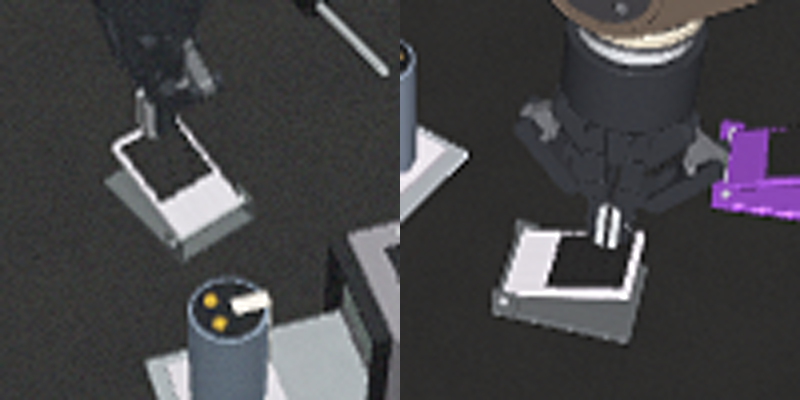

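```bash
python3 -m handwheel '[[0,-0.006,0.02,0,0,0,-1],[0,-0.006,0.04,0,0,0,-1],[0,-0.006,0.046,0,0,0,-1],[0,-0.006,0.046,0,0,0,-1]]' 40
python3 -m handwheel '[[0,0,0.02,0,0,0,-1],[0,0,0.04,0,0,0,-1],[0,0,0.058,0,0,0,-1],[0,0,0.064,0,0,0,-1],[0,0,0.066,0,0,0,-1]]' 40
```

```text
time: 14.88
eef_pos: [0.4411, -0.003, 0.0615]
tcp_rot: [0.707, 0.707, -0.0, -0.0]
contact_force: [0.3, -0.2, 0.4]
opening: -0.002
finger_force: 0.0
time: 15.5
eef_pos: [0.4407, -0.0033, 0.0401]
tcp_rot: [0.706, 0.708, -0.003, -0.004]
contact_force: [-24.1, 1.9, 52.9]
opening: 0.001
finger_force: 26.0
```

```bash
python3 -m handwheel '[[0,0,-0.002,0,0,0,-1],[0,0,-0.003,0,0,0,-1]]' 40
python3 -m handwheel '[[0,0,0,0,0,0,-1],[0,0,0,0,0,0,-1],[0,0,0,0,0,0,-1],[0,0,0,0,0,0,-1],[0,0,0,0,0,0,-1],[0,0,0,0,0,0,-1]]' 40
```

```text
time: 15.75
eef_pos: [0.4406, -0.0032, 0.0405]
tcp_rot: [0.707, 0.708, -0.003, -0.003]
contact_force: [-17.3, 0.7, 38.6]
opening: -0.001
finger_force: 19.2
time: 16.5
eef_pos: [0.4406, -0.0033, 0.0405]
tcp_rot: [0.707, 0.708, -0.003, -0.003]
contact_force: [-18.4, 1.2, 39.7]
opening: -0.002
finger_force: 20.0
```

```bash
python3 -m handwheel '[[0,0,-0.03,0,0,0,-1],[0,0,-0.07,0,0,0,-1],[0,0,-0.15,0,0,0,-1],[0,0,-0.28,0,0,0,-0.5],[0,0,-0.42,0,0,0,1],[0,0,-0.54,0,0,0,1],[0,0,-0.54,0,0,0,1],[0,0,-0.54,0,0,0,1]]' 40
python3 go.py .621 -.0708 .254 -20.9
```

```text
time: 17.5
eef_pos: [0.4405, -0.0028, 0.2512]
tcp_rot: [0.707, 0.707, -0.0, -0.001]
contact_force: [0.6, -0.5, -0.4]
opening: 0.997
finger_force: 0.0
17.5 [ 0.4405 -0.0028  0.2512] yaw_y -0.02 F [ 0.6 -0.5 -0.4]
[-0.1698, 0.4514, -0.0078] [-0.0006, -0.0, 0.116]
```

```bash
python3 -m handwheel '[[-0.02,0.05,0,0,0,0.03,1],[-0.06,0.17,0,0,0,0.06,1],[-0.11,0.29,0,0,0,0.09,1],[-0.15,0.4,0,0,0,0.116,1],[-0.17,0.4514,-0.007,0,0,0.116,1],[-0.17,0.4514,-0.007,0,0,0.116,1],[-0.17,0.4514,-0.007,0,0,0.116,1]]' 40
python3 snap.py wp4; python3 go.py .621 -.0708 .073 -20.9
python3 - <<'E'
import cv2,numpy as np
from plant import eyes
a=cv2.imread('pics/wp3.png').astype(int);b=cv2.imread('pics/wp4.png').astype(int)
f=lambda i:[np.round(np.mean(np.nonzero((i[90:230,270:350,0]<60)&(i[90:230,270:350,1]>150)),1),1)]
print('terminals',f(a),f(b))
s=eyes.read_camera('scene')[...,::-1].astype(int); s0=cv2.imread('pics/scene0.png').astype(int)
print('pedal region diff',abs(s-s0)[178:212,285:325].mean(), 'slim diff',abs(s-s0)[205:242,222:245].mean())
E
```

```text
time: 18.38
eef_pos: [0.6203, -0.0706, 0.253]
tcp_rot: [0.824, 0.567, -0.001, -0.002]
contact_force: [-0.4, 0.4, -0.1]
opening: 0.997
finger_force: 0.0
18.425 [ 0.6203 -0.0705  0.2536] yaw_y -20.89 F [-0.9 -0.4 -0.9]
[-0.0, 0.0033, 0.4515] [-0.001, 0.0001, 0.0001]
terminals [array([112.7,  46. ])] [array([110.,  42.])]
pedal region diff 4.479166666666667 slim diff 2.811985898942421
```

Run:
```python
import cv2,numpy as np
for n in ['wp3','wp4']:
    i=cv2.imread(f'pics/{n}.png').astype(int); m=((i[...,0]<100)&(i[...,2]>180)); m[:90]=0;m[230:]=0;m[:,:270]=0;m[:,350:]=0
    w=(i.min(2)>120); w[:125]=0;w[200:]=0;w[:,:265]=0;w[:,360:]=0
    print(n,m.sum(),np.mean(np.nonzero(m),1), [ (np.nonzero(w[y])[0][[0,-1]]).tolist() for y in (130,190)])
a=cv2.imread('pics/scene0.png')
from plant import eyes
b=eyes.read_camera('scene')[...,::-1]
cv2.imwrite('pics/fin.png',np.hstack([cv2.resize(x[165:265,270:400],(400,308),interpolation=cv2.INTER_CUBIC) for x in (a,b)]))
```

```text
wp3 149 [198.63758389 314.06040268] [[271, 354], [275, 354]]
wp4 151 [199.25165563 314.83443709] [[272, 355], [276, 355]]
```

```bash
python3 -m handwheel '[[0,0.002,0.1,0,0,0,1],[0,0.002,0.2,0,0,0,1],[0,0.002,0.3,0,0,0,1],[0,0.002,0.4,0,0,0,1],[0,0.002,0.43,0,0,0,1],[0,0.002,0.45,0,0,0,1],[0,0.002,0.45,0,0,0,1]]' 40
python3 -m handwheel '[[0,0,0,0,0,0,0.2],[0,0,0,0,0,0,-0.2],[0,0,0,0,0,0,-0.5],[0,0,0,0,0,0,-0.5],[0,0,0,0,0,0,-0.5],[0,0,0,0,0,0,-0.5],[0,0,0,0,0,0,-0.5]]' 40
```

```text
time: 19.4
eef_pos: [0.623, -0.0715, 0.0763]
tcp_rot: [0.824, 0.567, 0.001, 0.001]
contact_force: [0.1, -0.1, 0.6]
opening: 1.001
finger_force: 0.0
time: 20.27
eef_pos: [0.6229, -0.0714, 0.0765]
tcp_rot: [0.824, 0.567, 0.0, 0.0]
contact_force: [-2.1, 0.7, 6.7]
opening: 0.58
finger_force: 41.0
```

```bash
python3 -m handwheel '[[0,0,-0.02,0,0,0,-0.5],[0,0,-0.06,0,0,0,-0.5],[0,0,-0.14,0,0,0,-0.5],[0,0,-0.24,0,0,0,-0.5],[0,0,-0.3,0,0,0,-0.5],[0,0,-0.3,0,0,0,-0.5],[0,0,-0.3,0,0,0,-0.5]]' 40
python3 - <<'E'
import pickle
from h import *
p=pickle.load(open('pics/wbay.pkl','rb'))
q=[cast(p,c,.032)[:2] for c in [(295,16),(402,47),(340,240),(249,217)]]
print(np.round(q,4).tolist(),[np.linalg.norm(q[i]-q[(i+1)%4]).round(4) for i in range(4)])
# floor inner corners of empty bay, divider near (153,123)-(243,150)
d=[cast(p,c,.032)[:2] for c in [(272,124),(363,150)]]; print('divider ends',np.round(d,4).tolist(),np.mean(d,0))
u=(q[0]+q[1]-q[2]-q[3]); u/=np.linalg.norm(u); print('yaw',np.degrees(np.arctan2(u[1],u[0])))
far=(q[0]+q[1])/2; print('bay from far',far-u*.1535,'from divider',np.mean(d,0)-u*.0505)
b=far-u*.1535
im=cv2.imread('pics/wbay.png').min(2); print(proj(p,[*b,.004]), im[175,240:380:6], im[150:236:5,305])
E
python3 go.py .4905 .338 .2 21
```

```text
time: 21.15
eef_pos: [0.6216, -0.0712, 0.1939]
tcp_rot: [0.824, 0.567, -0.001, -0.001]
contact_force: [-0.4, -0.1, -1.8]
opening: 0.577
finger_force: 41.7
[[0.4155, 0.4806], [0.5163, 0.5012], [0.556, 0.3004], [0.4544, 0.281]] [np.float64(0.1029), np.float64(0.2047), np.float64(0.1034), np.float64(0.2033)]
divider ends [[0.4362, 0.383], [0.5303, 0.4002]] [0.48323338 0.39159488]
yaw 101.10922616254146
bay from far [0.49543935 0.34027449] from divider [0.49296371 0.34204117]
[307.07943046 179.15195514] [ 69  70  69 247 244 238 238 238 238 238 238 238 238 238 238 238 238 238
 238 104 194  72  73  70] [239 239 239 239 239 238 238 238 238 239 238 238 238 238 215 216 249  69]
21.15 [ 0.6216 -0.0712  0.1939] yaw_y -20.9 F [-0.4 -0.1 -1.8]
[0.8386, -0.6712, -0.0141] [-0.0006, -0.0002, -0.2328]
```

```bash
python3 go.py .495 .3405 .2 11
```

```text
21.15 [ 0.6216 -0.0712  0.1939] yaw_y -20.9 F [-0.4 -0.1 -1.8]
[0.8485, -0.6629, -0.0141] [-0.0006, -0.0001, -0.1772]
```

```bash
python3 -m handwheel '[[0.03,-0.023,0,0,0,-0.01,-0.5],[0.11,-0.086,-0.014,0,0,-0.03,-0.5],[0.21,-0.164,-0.014,0,0,-0.05,-0.5],[0.31,-0.242,-0.014,0,0,-0.07,-0.5],[0.41,-0.32,-0.014,0,0,-0.09,-0.5],[0.51,-0.4,-0.014,0,0,-0.11,-0.5],[0.61,-0.477,-0.014,0,0,-0.13,-0.5],[0.71,-0.555,-0.014,0,0,-0.15,-0.5],[0.79,-0.617,-0.014,0,0,-0.17,-0.5],[0.83,-0.65,-0.014,0,0,-0.177,-0.5],[0.8485,-0.663,-0.014,0,0,-0.177,-0.5],[0.8485,-0.663,-0.014,0,0,-0.177,-0.5]]' 40
python3 go.py .495 .3405 .0685 11
```

```text
time: 22.65
eef_pos: [0.4957, 0.3401, 0.2003]
tcp_rot: [0.636, 0.771, -0.0, 0.0]
contact_force: [0.4, -0.6, -2.1]
opening: 0.576
finger_force: 41.8
22.65 [0.4957 0.3401 0.2003] yaw_y 10.95 F [ 0.4 -0.6 -2.1]
[0.0016, -0.0013, 0.3295] [-0.0002, 0.0002, -0.0003]
```

```bash
python3 -m handwheel '[[0.001,-0.001,0.04,0,0,0,-0.5],[0.001,-0.001,0.1,0,0,0,-0.5],[0.001,-0.001,0.17,0,0,0,-0.5],[0.001,-0.001,0.23,0,0,0,-0.5],[0.001,-0.001,0.28,0,0,0,-0.5],[0.001,-0.001,0.3,0,0,0,-0.5],[0.001,-0.001,0.308,0,0,0,-0.5],[0.001,-0.001,0.312,0,0,0,-0.5],[0.001,-0.001,0.315,0,0,0,-0.5],[0.001,-0.001,0.315,0,0,0,-0.5]]' 40
python3 -m handwheel '[[0,0,0.003,0,0,0,-0.5],[0,0,0.006,0,0,0,-0.5],[0,0,0.009,0,0,0,-0.5],[0,0,0.009,0,0,0,-0.5]]' 40
python3 -m handwheel '[[0,0,0.0015,0,0,0,-0.5],[0,0,0.003,0,0,0,-0.5],[0,0,0.003,0,0,0,-0.5]]' 40
```

```text
time: 23.9
eef_pos: [0.4955, 0.3409, 0.0753]
tcp_rot: [0.636, 0.771, 0.0, 0.0]
contact_force: [-1.0, -0.6, -1.9]
opening: 0.575
finger_force: 41.8
time: 24.4
eef_pos: [0.4951, 0.3406, 0.0709]
tcp_rot: [0.636, 0.771, -0.0, -0.0]
contact_force: [0.0, 0.5, -2.1]
opening: 0.579
finger_force: 41.8
time: 24.78
eef_pos: [0.4952, 0.3406, 0.0699]
tcp_rot: [0.636, 0.771, -0.0, -0.0]
contact_force: [-0.3, -0.3, -2.2]
opening: 0.573
finger_force: 41.8
```

```bash
for i in 1 2 3; do python3 -m handwheel '[[0,0,0.001,0,0,0,-0.5],[0,0,0.002,0,0,0,-0.5],[0,0,0.002,0,0,0,-0.5]]' 40 | grep -E 'eef|contact'; done
```

```text
eef_pos: [0.4952, 0.3406, 0.0691]
contact_force: [0.4, -0.9, -1.9]
eef_pos: [0.4953, 0.3407, 0.0686]
contact_force: [-0.9, -0.4, -0.0]
eef_pos: [0.4953, 0.3408, 0.0685]
contact_force: [-2.8, -2.1, 5.2]
```

Contact on the bay floor. Releasing, then retreating straight up.

```bash
python3 -m handwheel '[[0,0,-0.001,0,0,0,-0.5],[0,0,-0.001,0,0,0,0.3],[0,0,-0.001,0,0,0,0.6],[0,0,-0.001,0,0,0,1],[0,0,-0.001,0,0,0,1],[0,0,-0.001,0,0,0,1]]' 40
python3 -m handwheel '[[0,0,-0.06,0,0,0,1],[0,0,-0.16,0,0,0,1],[0,0,-0.28,0,0,0,1],[0,0,-0.4,0,0,0,1],[0,0,-0.46,0,0,0,1],[0,0,-0.46,0,0,0,1],[0,0,-0.46,0,0,0,1]]' 40
python3 - <<'E'
import cv2,numpy as np
from plant import eyes
w=eyes.read_camera('wrist')[...,::-1]; b=eyes.read_camera('scene')[...,::-1]
cv2.imwrite('pics/end.png',np.hstack([cv2.resize(w[:,120:520],(400,400)),cv2.resize(b[100:280,200:380],(400,400),interpolation=cv2.INTER_CUBIC)]))
E
```

```text
time: 26.65
eef_pos: [0.4953, 0.3407, 0.0679]
tcp_rot: [0.636, 0.771, 0.0, 0.0]
contact_force: [0.2, -1.2, -0.3]
opening: 1.0
finger_force: 0.0
time: 27.52
eef_pos: [0.4945, 0.3403, 0.2501]
tcp_rot: [0.636, 0.771, -0.001, -0.001]
contact_force: [-0.8, -0.2, 0.7]
opening: 1.0
finger_force: 0.0
```

View pics/end.png

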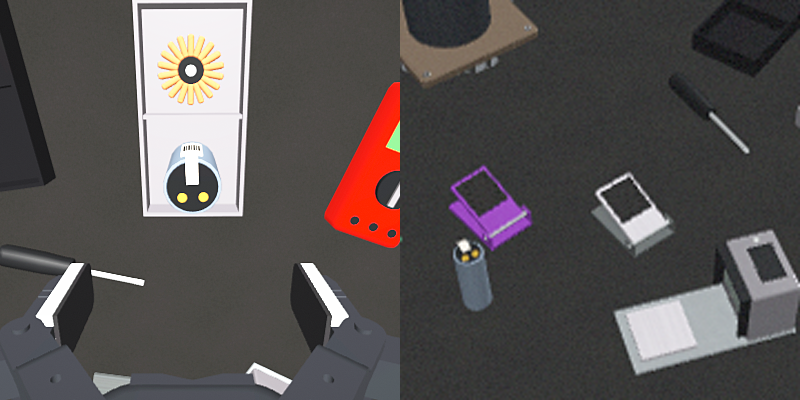

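The can stands upright in the empty bay at about (192,180) in the left view. The pedal is back up, and everything else is where it was.

```bash
python3 -c "
from plant import ctrl; print(ctrl.sign_off())"
```

```text
the job is handed in; nothing more can be done
None
```

I stood the wide capacitor on the pad facing the scanner, held the pedal at its stop for about a second and released it, then left the can standing upright in the empty bay and handed the job in at about 28 s.

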